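# Load a row of spice tins into a dispensing lane

## Task

Push the row of four spice tins, all together as one straight row, along the deck into the lane until the front tin sits against the stop plate at the lane's end, and hold the row pressed up there with about 12 newtons for a second, never pushing harder than 30 newtons on the way or at the stop. Then let go and slide the retaining bolt fully across the mouth behind the last tin. The tins stay standing on the deck and close together in line all the time, and the can, jar and carton nearby are left where they are.

Things in the scene. Friction and masses are not known exactly. Their poses are not given: they have to be found in the camera images.
- rack: Fixed lane unit: aluminium deck plate 130 mm wide (own x), 6 mm thick, from own y -280 to +320 mm; tins stand on it (z = 6 mm). Origin: underside, on the lane's centre line just inside the mouth. z up, y about the world's y (turned up to 0.15 rad). The lane runs towards -y and ends at the stop; the open loading end of the deck lies towards +y.
- mouth (a point): Point on the deck at the lane mouth, on the centre line (rack x 0, y +73, z 6 mm). From here the walls (4 mm thick, tops at z = 26 mm) narrow from 98 mm apart inside to 70 mm at rack y +15 mm, then run straight to y -271 mm. Bolt guides, small bridges 53 mm high, stand outside both walls at rack x +-42 to +-52, y -9 to +21 mm; tins pass between them.
- stop: Fixed dark steel stop mount across the lane's end, 66 x 14 x 50 mm; origin: centre of its underside, at rack y -264, z 6 mm. A rigid steel stop plate (62 wide, 46 high) on a screw faces the mouth: its face lies 40 to 58 mm from this origin, set by hand, different every time, unmeasured, unmoved by allowed loads. Pressing the row on it, force rises several N per mm.
- tin_1: Metal spice tin, brown band, lid, 64 wide (own x), 50 long along the row (own y), 62 mm high, 0.12 to 0.23 kg; origin: centre of its underside. Front one of the row, nearest the lane. The row stands on the deck roughly in line with the lane, gaps up to 6 mm, tins up to some 15 mm off line; sliding it takes 2 to 5 N, but an off-line tin can wedge on the flared walls.
- tin_2: the same kind of tin as tin_1, second in the row
- tin_3: the same kind of tin as tin_1, third in the row
- tin_4: the same kind of tin as tin_1, last in the row, farthest from the lane: the one to push on
- bolt (a joint): Travel of the steel retaining bolt in m: 0 to 0.01 at the start (open), 0.095 fully shut. Slides along the rack's -x with about 2 N friction and stays where left. Bar 103 x 12 x 10 mm at rack y +6 mm, z 32 to 42 mm; open, it sticks out on the rack's +x side (away from the robot); shut, it bars the mouth behind the last tin.
- bolt_knob (a point): Middle of the black upright knob on the bolt's outer end: 18 mm across, 22 mm high, spanning z 55 to 77 mm above the bench, on a stem 8 mm across from the bar (top z 42 mm). At rack x = +135 to +145 mm at the start, +50 mm when shut.
- can: Bystander: round food can, 74 mm across, 110 mm high; origin: centre of its underside.
- jar: Bystander: lidded jar, 72 mm across, 120 mm high; origin: centre of its underside.
- carton: Bystander: cardboard carton 70 x 110 x 50 mm; origin: centre of its underside.
Things that resemble listed ones, but are neither listed nor needed, are in the scene too. What is shaped like the tin_3 but green or orange is not meant.

How it is judged:
On the way, in this order (a step that is already met when the one before it is completed fails the run):
1. the whole row is in the lane and held pressed against the stop plate with 3 to 20 N (y of tin_4 in the frame of rack below -0.026 m and y of tin_1 in the frame of rack below -0.176 m and contact force between tin_1 and stop between 3 and 20 N), for 0.5 s.
2. the bolt is slid across the mouth behind the last tin (y of tin_4 in the frame of rack below -0.026 m and y of tin_1 in the frame of rack below -0.176 m and value of joint bolt above 0.088 m), for 0.2 s.
At the end, for the whole second after the job is handed in: All four tins upright and at rest in the lane, within 6 mm of its centre line and 0.12 rad of its direction, neighbours under 54 mm centre to centre, tin_1 at rack y below -176 mm, tin_4 below -26 mm, and the bolt shut (over 88 of its 95 mm) (all of step 2 and distance between tin_1 and tin_2 below 0.054 m and distance between tin_2 and tin_3 below 0.054 m and distance between tin_3 and tin_4 below 0.054 m and x of tin_1 in the frame of rack between -0.006 and 0.006 m and angle between the y axis of each of tin_1, tin_2, tin_3, tin_4 and the y axis of rack, either way round below 0.12 rad and angle between each of tin_1, tin_2, tin_3, tin_4's own z axis and vertical below 0.1 rad and linear speed of each of tin_1, tin_2, tin_3, tin_4 below 0.01 m/s and x of tin_2 in the frame of rack between -0.006 and 0.006 m and x of tin_3 in the frame of rack between -0.006 and 0.006 m and x of tin_4 in the frame of rack between -0.006 and 0.006 m and velocity of joint bolt below 0.01 m/s); the robot touches nothing.
It fails at once if the row is pushed with more than 30 N (contact force between tin_1 and stop above 30 N or contact force between the fingers and tin_1 above 30 N or contact force between the fingers and tin_2 above 30 N or contact force between the fingers and tin_3 above 30 N or contact force between the fingers and tin_4 above 30 N).
It fails at once if a tin is lifted off the deck (height (world z) of any of tin_1, tin_2, tin_3, tin_4 above 0.022 m).
It fails at once if a tin tips (angle between any of tin_1, tin_2, tin_3, tin_4's own z axis and vertical above 0.35 rad).
It fails at once if the row comes apart or buckles: neighbours over 70 mm apart, or a tin over 35 mm off the lane's line (distance between tin_1 and tin_2 above 0.07 m or distance between tin_2 and tin_3 above 0.07 m or distance between tin_3 and tin_4 above 0.07 m or x of any of tin_1, tin_2, tin_3, tin_4 in the frame of rack above 0.035 m or x of any of tin_1, tin_2, tin_3, tin_4 in the frame of rack below -0.035 m).
It fails at once if a bystander is disturbed (moved over 15 mm) (distance of any of can, jar, carton from where it was at the start of the episode above 0.015 m).
It also fails if it takes over 72 s, if anything falls off the work surface, if the arm or the gripper's body presses on something with over 40 N, if the wrist force passes 120 N, or if a joint passes its speed limit or range.

## Robot

A 7-joint arm with a two-finger parallel gripper is mounted at the origin on the work surface. World frame = base frame: x ahead of the robot, y to its left, z up, the work surface at z = 0. Lengths are in m, angles in rad, forces in N, time in s.
With the tool pointing down it reaches from about 0.425 to 0.925 m from the base axis. Payload 6.8 kg.
Tool frame: the origin (TCP) lies at the very end of the fingers, on their centre line; the grasp point (between the pads) lies 19 mm behind it; z points along the fingers, y is the line along which they close (so a half turn about z gives the same grasp; the last joint's range is limited). The gripper opens to 85 mm and grips with 20 to 120 N. Pads are 22 mm wide; open, the fingers measure 114 mm over their backs; the gripper's body (76 mm by 85 mm) begins 54 mm behind the grasp point. The pads swing forward as they close: fully open they stand 13 mm farther back than shut.
Start: joints at [1.218, 0.477, 0.022, 1.555, -0.011, 1.109, -0.083], TCP at [0.164, -0.655, 0.231] pointing down, gripper open.
Joint ranges: [-2.96, 2.96], [-0.34, 2.1], [-1.41, 1.46], [0.24, 2.44], [-1.37, 4.51], [0.17, 1.92], [-2.96, 2.96]. Speed limits (rad/s): [2.39, 2.39, 3.14, 3.14, 3.14, 3.14, 3.14].

## Interface

Orientations are given as a unit quaternion [w, x, y, z].
In Python, from station import get_obs, read_camera, hand_in gives the robot as it stands.
- The arm moves only by the tool arm_command, never from a script. Its argument "commands" is one flat list of numbers, 7 for each row, row after row: the shift along the tool's x, y, z in m, then the turn, a rotation vector about the tool's x, y, z in degrees, then the opening, from 0 (shut) to 1 (fully open). In form: [tx, ty, tz, rx, ry, rz, fingers, tx, ty, tz, rx, ry, rz, fingers, ...]. A call has 1 to 8 rows; each row is the pose to reach, as a shift and turn from the pose commanded when the call began, along the tool's axes at that moment; what a row does not reach only later rows make up. A row lasts 1/10 s, in which the tool goes at most 50 mm and 8.59 degrees, less where a joint would pass 70% of its speed; a pose out of reach is approached as far as the arm can. A call with a gripper value outside its range is refused whole. The fingers move at their own pace and stop on an object; "force" is the grip in N (left out, the last holds). Time passes only in rows, so rows that repeat a pose let the fingers close. It gives the time, the measured TCP pose, the force, the opening and the grip force at its end, in the units of the state.
- get_obs(): the state, without advancing time (a new reading comes with each control period).
- read_camera(name): name is "side" or "top"; returns a dict with "img" (420x560x3 uint8, red, green, blue), "camera_matrix" (3x3 intrinsics, pixels), "k1" (the pictures are not rectified: a ray, as slopes to the right and down, at radius r is drawn at 1 + k1 r^2 times it, then the intrinsics apply), "pose" (4x4, takes a point from camera to world coordinates). Camera axes: x right, y down, z forward; pixel columns grow to the right and rows downward; lengths in m; the calibration is good to about 2 mm. A picture is of the moment at which its call begins. There is no depth.
- hand_in(): hands the job in; it is judged then, once.
The state is a dict: "t": time; "q": joint angles; "joint_vel": joint speeds; "joint_torque": joint torques, N m; "eef_pos": TCP position; "tool_rot": TCP orientation; "contact_force": force on the tool from outside, world axes, zero at the start; "torque": the same for the moment, N m; "gripper_width": opening from 0.0 (shut) to 1.0 (fully open); "grasp_force": force on a finger pad.
Only numpy, scipy, OpenCV 4.12 (cv2) and the standard library are available. Lean on these libraries where they do the work, as an engineer would, in place of code of your own. Each camera call takes 0.05 s, during which the arm holds its last target. There are 200 camera calls.

## Working session

There is one attempt and no reset: what is moved stays moved. The work goes in short steps, Python scripts to look and compute and a tool call to move; the robot and the scene stay as the last step left them, time stands still between calls to the robot, and variables do not carry over. Pictures are saved under pics/ and viewed, at most 10 in all, crops included, and the job is handed in when it is done.

Besides the shell and the picture viewer there is one more tool, called as name(argument=value, ...) on one line, values as JSON. arm_command: Moves the arm, as the interface text tells. Its arguments: {"type":"object","properties":{"commands":{"type":"array","items":{"type":"number"}},"force":{"type":"number"}},"required":["commands"]}

```bash
mkdir -p pics; python3 - <<'E'
from station import *
import cv2
for n in("top","side"):
    c=read_camera(n);cv2.imwrite(f"pics/{n}0.png",c["img"][...,::-1]);print(n,c["camera_matrix"],c["k1"],c["pose"])
o=get_obs();print(o)
E
```

```text
top [[477.45843161   0.         278.8678992 ]
 [  0.         477.45843161 204.11987689]
 [  0.           0.           1.        ]] 0.01597795718557052 [[ 0.02563692 -0.98476333  0.17199978  0.2963017 ]
 [-0.99953332 -0.02810986 -0.01195705  0.03638292]
 [ 0.01660976 -0.17161297 -0.98502442  1.1548747 ]
 [ 0.          0.          0.          1.        ]]
side [[542.25993279   0.         282.76665139]
 [  0.         542.25993279 211.97443113]
 [  0.           0.           1.        ]] 0.06809759579433976 [[-0.95293685 -0.17029784  0.25081868  0.20664352]
 [-0.30316351  0.5303609  -0.79171283  0.93157105]
 [ 0.00180256 -0.8304914  -0.55702853  0.70351784]
 [ 0.          0.          0.          1.        ]]
{'t': 0.1, 'q': array([ 1.21786499,  0.47773718,  0.02235882,  1.55632938, -0.01150499,
        1.10930316, -0.08314959]), 'joint_vel': array([ 0.00129551, -0.00288232,  0.00027872, -0.00209553, -0.00075627,
       -0.00167548, -0.00185487]), 'joint_torque': array([ 4.73784108e-03, -5.97756457e+01,  1.61322344e+00, -2.81953919e+01,
        1.27287905e-02,  4.95780056e-03, -1.65163993e-05]), 'eef_pos': array([ 0.16346966, -0.65436591,  0.23041981]), 'tool_rot': array([-8.08357376e-04,  9.92519020e-01,  1.22087328e-01, -1.61551372e-04]), 'contact_force': array([-0.92032368,  0.55956468, -0.1776441 ]), 'torque': array([-0.00436419,  0.0190857 , -0.0609372 ]), 'grasp_force': 0.0, 'gripper_width': 1.0011945920448633}
```

View pics/top0.png

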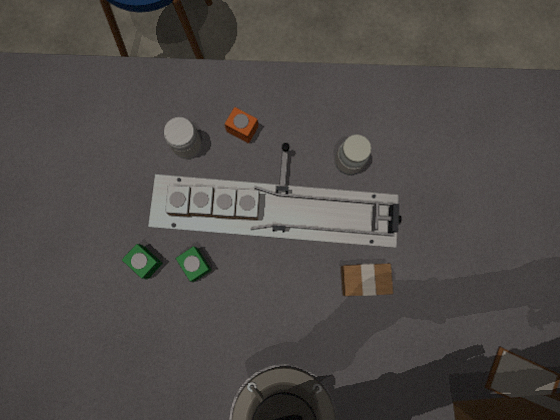

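View pics/side0.png

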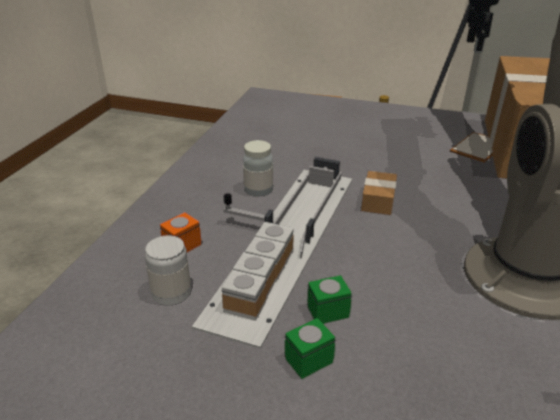

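The top view shows the row of four tins at pixels (178,200), (201,200), (225,202) and (247,203), with the lane running right to the stop at (390,217). The bolt knob is at (285,147), the can/jar are at (180,133) and (355,152), and the carton is at (367,280). The possible look-alikes are the green tins at (141,261) and (192,264) and the orange one at (241,124). I choose the four in the row with brown bands, and will check that in a crop.

```bash
cat > h.py <<'E'
import numpy as np,cv2
from station import *
def ray(c,uv):
    K=c["camera_matrix"];d=(np.array(uv,float)-K[:2,2])/[K[0,0],K[1,1]]
    u=d.copy()
    for _ in range(10): u=d/(1+c["k1"]*(u**2).sum())
    R=c["pose"];return R[:3,3],R[:3,:3]@np.r_[u,1]
def onz(c,uv,z):
    o,d=ray(c,uv);return o+d*(z-o[2])/d[2]
def proj(c,p):
    R=c["pose"];q=R[:3,:3].T@(np.array(p)-R[:3,3]);s=q[:2]/q[2];s=s*(1+c["k1"]*(s**2).sum())
    return c["camera_matrix"][:2,:2]@s+c["camera_matrix"][:2,2]
E
python3 - <<'E'
from h import *
c=read_camera("top");im=c["img"][...,::-1]
g=im.max(2)
# deck screws corners etc
m=(g>105).astype(np.uint8);m[:150]=0;m[255:]=0;m[:,:140]=0;m[:,410:]=0
n,l,s,ce=cv2.connectedComponentsWithStats(m)
k=1+np.argmax(s[1:,4]);print(s[k])
cs,_=cv2.findContours((l==k).astype(np.uint8),0,2)
r=cv2.minAreaRect(max(cs,key=cv2.contourArea));print(r)
P=np.array([onz(c,p,.006)[:2] for p in cv2.boxPoints(r)]);print(P,np.linalg.norm(P-np.roll(P,-1,0),axis=1))
cv2.imwrite("pics/crop1.png",cv2.convertScaleAbs(cv2.resize(im[130:260,140:270],None,fx=4.6,fy=4.6,interpolation=cv2.INTER_CUBIC),alpha=1.2))
cv2.imwrite("pics/crop2.png",cv2.convertScaleAbs(cv2.resize(im[130:260,255:410],None,fx=4.6,fy=4.6,interpolation=cv2.INTER_CUBIC),alpha=1.3))
E
```

```text
[ 148  174  249   74 9967]
((274.07720947265625, 210.26223754882812), (248.9711456298828, 53.45310974121094), 4.799835681915283)
[[ 0.43324459  0.33671726]
 [ 0.56508113  0.33534637]
 [ 0.53058665 -0.27569788]
 [ 0.39924886 -0.26247322]] [0.13184366 0.61201712 0.13200191 0.60015409]
```

View pics/crop1.png

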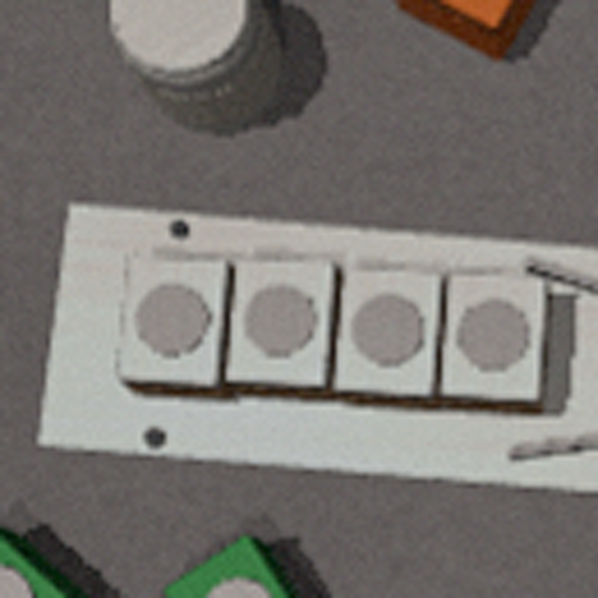

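View pics/crop2.png

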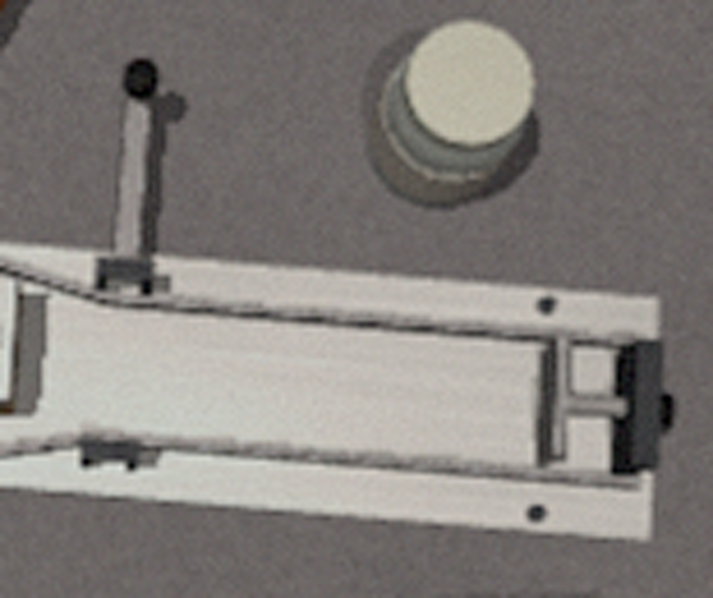

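Crop 1 confirms the row: the four lids are at crop pixels (173,320), (280,320), (388,330) and (493,334), with brown bands below them. Crop 2 shows the knob at (141,77), the stop plate face at about x=545, and the deck's right corners at (659,296) and (652,540).

```bash
cat >> h.py <<'E'
def fit(A,B):
    a=A-A.mean(0);b=B-B.mean(0);th=np.arctan2((a[:,0]*b[:,1]-a[:,1]*b[:,0]).sum(),(a*b).sum())
    R=np.array([[np.cos(th),-np.sin(th)],[np.sin(th),np.cos(th)]]);return th,R,B.mean(0)-R@A.mean(0)
E
python3 - <<'E'
from h import *
c=read_camera("top")
f=lambda x,y,ox,z:onz(c,(ox+(x+.5)/4.6-.5,130+(y+.5)/4.6-.5),z)[:2]
B=np.array([f(70,203,140,.006),f(38,446,140,.006),f(659,296,255,.006),f(652,540,255,.006)])
A=np.array([[.065,.32],[-.065,.32],[.065,-.28],[-.065,-.28]])
th,R,t=fit(A,B);print("rack",th,t,"res",(A@R.T+t-B).round(4).tolist())
rk=lambda p:(R.T@(p-t)).round(4)
for n,x,y,z in[("t4",173,320,.068),("t3",280,320,.068),("t2",388,330,.068),("t1",493,334,.068)]:
    p=f(x,y,140,z);print(n,p,rk(p))
p=f(141,77,255,.077);print("knob",p,rk(p))
# lid boxes
for n,q in dict(t4=[(132,257),(227,262),(221,386),(122,380)],t1=[(445,274),(547,278),(543,402),(440,396)]).items():
    P=np.array([rk(f(x,y,140,.066)) for x,y in q]);print(n,P.tolist(),P.mean(0))
for p in [(545,345),(543,465)]: print("plate",rk(f(*p,255,.052)))
for n,x,y,ox,z in[("jar/can L",180,20,140,.115),("R",470,80,255,.115)]: p=f(x,y,ox,z);print(n,p,rk(p))
E
```

```text
rack -0.055101692153107014 [0.48081116 0.013123  ] res [[-0.0006, 0.0001], [0.0005, -0.0003], [-0.0003, -0.0005], [0.0005, 0.0007]]
t4 [0.49096843 0.25774866] [-0.0033  0.2448]
t3 [0.49250576 0.20434334] [0.0011 0.1916]
t2 [0.48896193 0.15007733] [0.0006 0.1372]
t1 [0.48843022 0.09739494] [0.003  0.0846]
knob [0.62218837 0.0118559 ] [0.1412 0.0065]
t4 [[0.0274, 0.2695], [0.0289, 0.2217], [-0.0343, 0.2175], [-0.0354, 0.2669]] [-0.00335  0.2439 ]
t1 [[0.0319, 0.1117], [0.0342, 0.0602], [-0.029, 0.0566], [-0.0303, 0.1082]] [0.0017   0.084175]
plate [ 0.0249 -0.2106]
plate [-0.0369 -0.2124]
jar/can L [0.63222543 0.25396773] [0.1379 0.2488]
R [ 0.61407496 -0.14914721] [ 0.142  -0.1547]
```

Rack pose: yaw -0.055, origin (0.4808, 0.0131). The deck corners fit to under 1 mm, and the tins are within 4 mm of the centre line. I'm going to a point behind tin_4, by way of a safe radius, with the tool turned so its y lies along the rack's x.

arm_command(commands=[0.449,-0.408,0,0,0,-60,0.3,0.449,-0.408,0,0,0,-60,0.3,0.449,-0.408,0,0,0,-60,0.3,0.449,-0.408,0,0,0,-60,0.3,0.449,-0.408,0,0,0,-60,0.3,0.449,-0.408,0,0,0,-60,0.3,0.449,-0.408,0,0,0,-60,0.3,0.449,-0.408,0,0,0,-60,0.3])

```text
t: 1.0
eef_pos: [0.3863, -0.3204, 0.2315]
tool_rot: [0.0, 0.797, 0.604, -0.0]
contact_force: [0.9, -0.4, 0.4]
gripper_width: 0.304
grasp_force: 0.0
```

```bash
cat > d.py <<'E'
import sys
from h import *
from scipy.spatial.transform import Rotation as Ro
th=-.0551;t=np.array([.4808,.0131]);R=np.array([[np.cos(th),-np.sin(th)],[np.sin(th),np.cos(th)]])
o=get_obs();T=Ro.from_quat(o["tool_rot"],scalar_first=True)
p=o["eef_pos"];print("t",o["t"],"rack",(R.T@(p[:2]-t)).round(4),p[2].round(4),"F rack",(R.T@o["contact_force"][:2]).round(2),o["contact_force"][2].round(2))
G=Ro.from_matrix(np.array([[R[0,1],R[0,0],0],[R[1,1],R[1,0],0],[0,0,-1]]))
print("turn",(T.inv()*G).as_rotvec(degrees=True).round(2))
for a in sys.argv[1:]:
    x,y,z=map(float,a.split(","));w=np.r_[R@[x,y]+t,z]
    print(a,"delta",T.inv().apply(w-p).round(4))
E
python3 d.py 0,0,0.23 0,0.31,0.23
```

```text
t 1.0 rack [-0.076  -0.3382] 0.2315 F rack [ 0.92 -0.32] 0.37
turn [  0.02   0.02 -12.59]
0,0,0.23 delta [0.3467 0.0005 0.0014]
0,0.31,0.23 delta [ 0.6492 -0.0671  0.0012]
```

arm_command(commands=[0.649,-0.067,0,0,0,-12.6,0.3,0.649,-0.067,0,0,0,-12.6,0.3,0.649,-0.067,0,0,0,-12.6,0.3,0.649,-0.067,0,0,0,-12.6,0.3,0.649,-0.067,0,0,0,-12.6,0.3,0.649,-0.067,0,0,0,-12.6,0.3,0.649,-0.067,0,0,0,-12.6,0.3,0.649,-0.067,0,0,0,-12.6,0.3])

```text
t: 1.8
eef_pos: [0.4556, 0.0734, 0.2315]
tool_rot: [0.0, 0.728, 0.686, 0.0]
contact_force: [1.0, -0.7, -0.2]
gripper_width: 0.299
grasp_force: 0.0
```

```bash
python3 d.py 0,0.31,0.035
```

```text
t 1.8 rack [-0.0285  0.0588] 0.2315 F rack [ 1.01 -0.63] -0.17
turn [ 0.05  0.03 -0.25]
0,0.31,0.035 delta [0.2514 0.0272 0.1964]
```

arm_command(commands=[0.251,0.027,0,0,0,-0.25,0.3,0.251,0.027,0,0,0,-0.25,0.3,0.251,0.027,0,0,0,-0.25,0.3,0.251,0.027,0,0,0,-0.25,0.3,0.251,0.027,0,0,0,-0.25,0.3,0.251,0.027,0,0,0,-0.25,0.3,0.251,0.027,0.05,0,0,-0.25,0.3,0.251,0.027,0.1,0,0,-0.25,0.3])

```text
t: 2.6
eef_pos: [0.4984, 0.3217, 0.1312]
tool_rot: [0.0, 0.726, 0.688, 0.002]
contact_force: [1.0, -0.3, -1.0]
gripper_width: 0.301
grasp_force: 0.0
```

```bash
python3 d.py 0,0.31,0.035
```

```text
t 2.6 rack [0.0006 0.3091] 0.1312 F rack [ 1.06 -0.27] -0.95
turn [ 0.18 -0.12  0.05]
0,0.31,0.035 delta [ 0.0007 -0.0009  0.0962]
```

arm_command(commands=[0,0,0.04,0,0,0,0.3,0,0,0.08,0,0,0,0.3,0,0,0.096,0,0,0,0.3,-0.01,0,0.096,0,0,0,0.3,-0.018,0,0.096,0,0,0,0.3,-0.021,0,0.096,0,0,0,0.3,-0.024,0,0.096,0,0,0,0.3])

```text
t: 3.3
eef_pos: [0.4974, 0.2965, 0.0372]
tool_rot: [0.001, 0.727, 0.687, 0.002]
contact_force: [-0.6, 0.6, -0.7]
gripper_width: 0.302
grasp_force: 0.0
```

```bash
python3 d.py 0,0.21,0.035; python3 - <<'E'
from h import *
c=read_camera("top");cv2.imwrite("pics/a.png",cv2.resize(c["img"][130:260,140:300,::-1],None,fx=4.6,fy=4.6))
E
```

```text
t 3.3 rack [0.001  0.2839] 0.0372 F rack [-0.61  0.6 ] -0.67
turn [ 0.17 -0.08 -0.03]
0,0.21,0.035 delta [-0.0739 -0.0009  0.0021]
```

View pics/a.png

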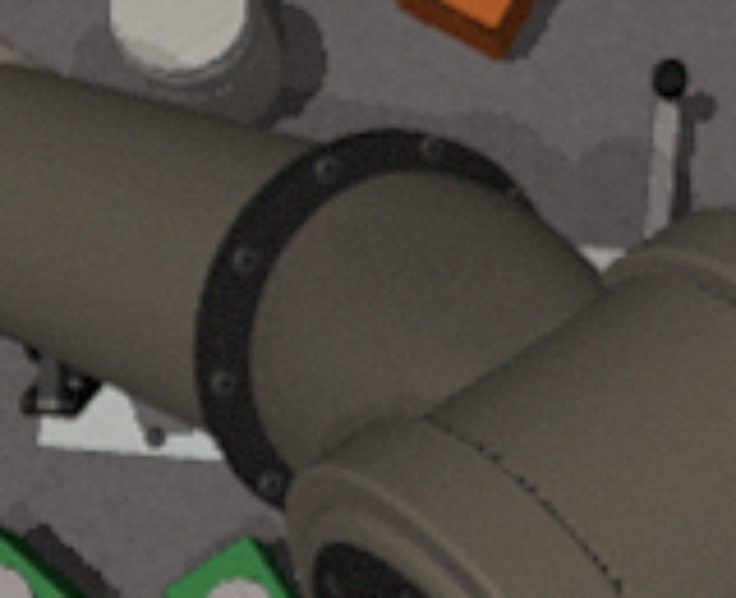

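The top view is blocked by the arm's links, so I'm pushing gently and watching the force.

arm_command(commands=[-0.004,0,0.001,0,0,0,0.3,-0.008,0,0.001,0,0,0,0.3,-0.012,-0.001,0.001,0,0,0,0.3,-0.016,-0.001,0.001,0,0,0,0.3,-0.02,-0.001,0.001,0,0,0,0.3,-0.024,-0.001,0.001,0,0,0,0.3,-0.028,-0.001,0.001,0,0,0,0.3,-0.032,-0.001,0.001,0,0,0,0.3])

```text
t: 4.15
eef_pos: [0.4933, 0.2649, 0.0344]
tool_rot: [-0.0, 0.726, 0.688, 0.0]
contact_force: [-0.7, 5.0, 3.2]
gripper_width: 0.304
grasp_force: 2.4
```

```bash
python3 d.py 0,0.21,0.035; python3 - <<'E'
from h import *
c=read_camera("side");cv2.imwrite("pics/b.png",cv2.resize(c["img"][130:340,190:390,::-1],None,fx=2.8,fy=2.8))
E
```

```text
t 4.15 rack [-0.0014  0.2521] 0.0344 F rack [-0.95  4.98] 3.17
turn [ 0.01 -0.04  0.05]
0,0.21,0.035 delta [-0.0421  0.0014 -0.0006]
```

View pics/b.png

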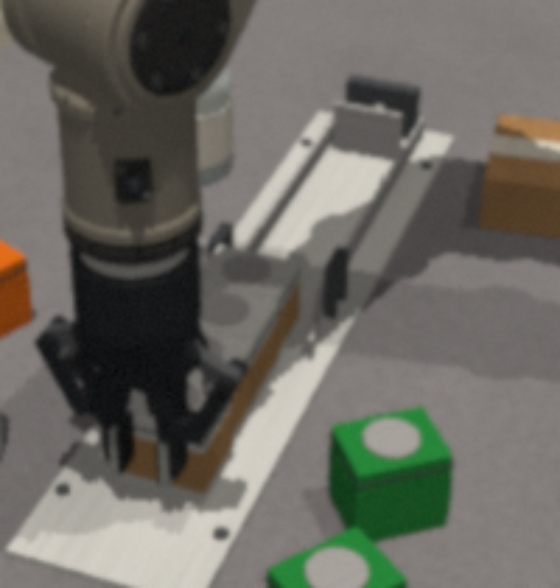

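The crop shows both fingertips square on tin_4's back face (near (145,455)), with the row standing closed up in front. The push is about 5 N, so I'm entering the flare in short steps.

arm_command(commands=[-0.003,0,0,0,0,0,0.3,-0.006,0,0,0,0,0,0.3,-0.009,0,0,0,0,0,0.3,-0.012,0,0,0,0,0,0.3,-0.015,0,0,0,0,0,0.3])

```text
t: 4.7
eef_pos: [0.4924, 0.2494, 0.0342]
tool_rot: [0.0, 0.726, 0.688, -0.0]
contact_force: [-0.1, 3.4, 2.7]
gripper_width: 0.3
grasp_force: 2.0
```

arm_command(commands=[-0.003,0,0,0,0,0,0.3,-0.006,0,0,0,0,0,0.3,-0.009,0,0,0,0,0,0.3,-0.012,0,0,0,0,0,0.3])

```text
t: 5.1
eef_pos: [0.4918, 0.2374, 0.0342]
tool_rot: [0.0, 0.726, 0.688, -0.0]
contact_force: [1.2, 3.4, 0.3]
gripper_width: 0.304
grasp_force: 1.8
```

arm_command(commands=[-0.003,0,0,0,0,0,0.3,-0.006,0,0,0,0,0,0.3,-0.009,0,0,0,0,0,0.3,-0.012,0,0,0,0,0,0.3])

```text
t: 5.5
eef_pos: [0.4911, 0.2254, 0.0342]
tool_rot: [0.0, 0.726, 0.688, -0.0]
contact_force: [-0.1, 3.1, -0.3]
gripper_width: 0.303
grasp_force: 1.7
```

```bash
python3 d.py 0,0.0,0.035
```

```text
t 5.5 rack [-0.0014  0.2125] 0.0342 F rack [-0.28  3.13] -0.3
turn [-0.01  0.02  0.03]
0,0.0,0.035 delta [-0.2125  0.0013 -0.0007]
```

arm_command(commands=[-0.004,0.001,0,0,0,0,0.3,-0.008,0.001,0,0,0,0,0.3,-0.012,0.001,0,0,0,0,0.3,-0.016,0.001,0,0,0,0,0.3,-0.02,0.001,0,0,0,0,0.3])

```text
t: 6.0
eef_pos: [0.491, 0.2053, 0.0342]
tool_rot: [0.0, 0.726, 0.688, -0.0]
contact_force: [-0.9, 2.8, -1.9]
gripper_width: 0.3
grasp_force: 1.6
```

arm_command(commands=[-0.004,0,0,0,0,0,0.3,-0.008,0,0,0,0,0,0.3,-0.012,0,0,0,0,0,0.3,-0.016,0,0,0,0,0,0.3,-0.02,0,0,0,0,0,0.3])

```text
t: 6.5
eef_pos: [0.4899, 0.1853, 0.0342]
tool_rot: [0.0, 0.726, 0.688, -0.0]
contact_force: [0.1, 2.5, -1.6]
gripper_width: 0.299
grasp_force: 1.3
```

arm_command(commands=[-0.004,0,0,0,0,0,0.3,-0.008,0,0,0,0,0,0.3,-0.012,0,0,0,0,0,0.3,-0.016,0,0,0,0,0,0.3,-0.02,0,0,0,0,0,0.3])

```text
t: 7.0
eef_pos: [0.4889, 0.1655, 0.0343]
tool_rot: [0.0, 0.726, 0.688, -0.0]
contact_force: [-0.2, 2.7, -2.0]
gripper_width: 0.301
grasp_force: 1.2
```

arm_command(commands=[-0.004,0,0,0,0,0,0.3,-0.008,0,0,0,0,0,0.3,-0.012,0,0,0,0,0,0.3,-0.016,0,0,0,0,0,0.3,-0.02,0,0,0,0,0,0.3])

```text
t: 7.5
eef_pos: [0.4878, 0.1456, 0.0343]
tool_rot: [0.0, 0.726, 0.688, -0.0]
contact_force: [0.5, 2.4, -1.1]
gripper_width: 0.297
grasp_force: 1.3
```

```bash
python3 d.py 0,0.0,0.035
```

```text
t 7.5 rack [-0.0003  0.1327] 0.0343 F rack [0.37 2.41] -1.1
turn [-0.    0.    0.04]
0,0.0,0.035 delta [-0.1327  0.0002 -0.0007]
```

arm_command(commands=[-0.004,0,0,0,0,0,0.3,-0.008,0,0,0,0,0,0.3,-0.012,0,0,0,0,0,0.3,-0.016,0,0,0,0,0,0.3,-0.02,0,0,0,0,0,0.3])

```text
t: 8.0
eef_pos: [0.4867, 0.1256, 0.0343]
tool_rot: [0.0, 0.726, 0.688, -0.0]
contact_force: [0.1, 2.1, -2.2]
gripper_width: 0.299
grasp_force: 1.3
```

arm_command(commands=[-0.004,0,0,0,0,0,0.3,-0.008,0,0,0,0,0,0.3,-0.012,0,0,0,0,0,0.3,-0.016,0,0,0,0,0,0.3,-0.02,0,0,0,0,0,0.3])

```text
t: 8.5
eef_pos: [0.4856, 0.1056, 0.0343]
tool_rot: [0.0, 0.726, 0.688, -0.0]
contact_force: [0.0, 2.4, -1.9]
gripper_width: 0.299
grasp_force: 1.3
```

arm_command(commands=[-0.003,0,0,0,0,0,0.3,-0.006,0,0,0,0,0,0.3,-0.009,0,0,0,0,0,0.3,-0.012,0,0,0,0,0,0.3,-0.015,0,0,0,0,0,0.3])

```text
t: 9.0
eef_pos: [0.4848, 0.0908, 0.0343]
tool_rot: [-0.0, 0.726, 0.688, 0.0]
contact_force: [0.3, 2.9, -2.2]
gripper_width: 0.299
grasp_force: 1.3
```

arm_command(commands=[-0.003,0,0,0,0,0,0.3,-0.006,0,0,0,0,0,0.3,-0.009,0,0,0,0,0,0.3,-0.012,0,0,0,0,0,0.3,-0.015,0,0,0,0,0,0.3])

```text
t: 9.5
eef_pos: [0.4841, 0.0758, 0.0343]
tool_rot: [0.0, 0.726, 0.688, 0.0]
contact_force: [0.8, 3.7, -1.9]
gripper_width: 0.3
grasp_force: 1.5
```

arm_command(commands=[-0.003,0,0,0,0,0,0.3,-0.006,0,0,0,0,0,0.3,-0.009,0,0,0,0,0,0.3,-0.012,0,0,0,0,0,0.3,-0.015,0,0,0,0,0,0.3])

```text
t: 10.0
eef_pos: [0.4832, 0.0608, 0.0343]
tool_rot: [0.0, 0.726, 0.688, 0.0]
contact_force: [0.9, 2.7, -1.6]
gripper_width: 0.301
grasp_force: 1.6
```

arm_command(commands=[-0.003,0,0,0,0,0,0.3,-0.006,0,0,0,0,0,0.3,-0.009,0,0,0,0,0,0.3,-0.012,0,0,0,0,0,0.3,-0.015,0,0,0,0,0,0.3])

```text
t: 10.5
eef_pos: [0.4824, 0.0458, 0.0343]
tool_rot: [0.0, 0.726, 0.688, 0.0]
contact_force: [1.6, 3.1, -0.8]
gripper_width: 0.298
grasp_force: 1.6
```

```bash
python3 d.py 0,0.0,0.035; python3 - <<'E'
from h import *
c=read_camera("side");cv2.imwrite("pics/c.png",cv2.resize(c["img"][130:340,190:390,::-1],None,fx=2.8,fy=2.8))
E
```

```text
t 10.5 rack [-0.0002  0.0327] 0.0343 F rack [1.39 3.14] -0.81
turn [ 0.01 -0.    0.03]
0,0.0,0.035 delta [-0.0327  0.0002 -0.0007]
```

View pics/c.png

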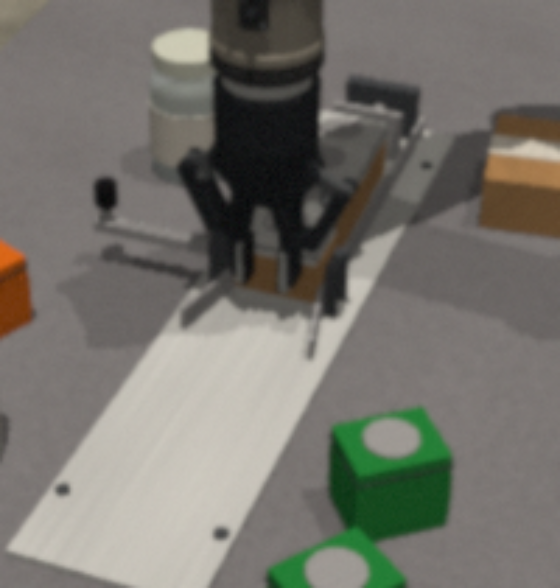

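The crop shows the row inside the lane, with tin_4 between the guides ((215,250) and (335,285)). I'm backing off 3 mm and rising 8 mm so the finger linkage clears the guides, then pushing on.

arm_command(commands=[0.003,0,0,0,0,0,0.3,0.003,0,-0.008,0,0,0,0.3,0,0,-0.008,0,0,0,0.3,-0.003,0,-0.008,0,0,0,0.3,-0.006,0,-0.008,0,0,0,0.3,-0.009,0,-0.008,0,0,0,0.3,-0.012,0,-0.008,0,0,0,0.3])

```text
t: 11.25
eef_pos: [0.4824, 0.0354, 0.0428]
tool_rot: [-0.0, 0.726, 0.688, 0.001]
contact_force: [-0.4, 5.8, 3.7]
gripper_width: 0.301
grasp_force: 2.7
```

arm_command(commands=[-0.002,0,0,0,0,0,0.3,-0.004,0,0,0,0,0,0.3,-0.006,0,0,0,0,0,0.3,-0.008,0,0,0,0,0,0.3])

```text
t: 11.65
eef_pos: [0.4819, 0.0273, 0.0427]
tool_rot: [-0.0, 0.726, 0.688, 0.001]
contact_force: [-0.1, 5.5, 3.6]
gripper_width: 0.304
grasp_force: 2.7
```

```bash
python3 d.py 0,0.0,0.042
```

```text
t 11.65 rack [0.0003 0.0142] 0.0427 F rack [-0.45  5.49] 3.57
turn [ 0.08 -0.1   0.08]
0,0.0,0.042 delta [-0.0142 -0.0003  0.0007]
```

arm_command(commands=[-0.0015,0,0,0,0,0,0.3,-0.003,0,0,0,0,0,0.3,-0.0045,0,0,0,0,0,0.3,-0.006,0,0,0,0,0,0.3])

```text
t: 12.05
eef_pos: [0.4815, 0.0212, 0.0427]
tool_rot: [-0.0, 0.726, 0.688, 0.001]
contact_force: [0.4, 4.8, 3.8]
gripper_width: 0.303
grasp_force: 2.6
```

arm_command(commands=[-0.001,0,0,0,0,0,0.3,-0.002,0,0,0,0,0,0.3,-0.003,0,0,0,0,0,0.3])

```text
t: 12.35
eef_pos: [0.4813, 0.0182, 0.0427]
tool_rot: [-0.0, 0.726, 0.688, 0.001]
contact_force: [0.0, 5.0, 2.8]
gripper_width: 0.3
grasp_force: 2.6
```

arm_command(commands=[-0.001,0,0,0,0,0,0.3,-0.002,0,0,0,0,0,0.3])

```text
t: 12.55
eef_pos: [0.4812, 0.0163, 0.0427]
tool_rot: [-0.0, 0.726, 0.688, 0.001]
contact_force: [-0.3, 6.0, 4.2]
gripper_width: 0.303
grasp_force: 2.6
```

arm_command(commands=[-0.001,0,0,0,0,0,0.3,-0.002,0,0,0,0,0,0.3])

```text
t: 12.75
eef_pos: [0.4811, 0.0142, 0.0427]
tool_rot: [-0.0, 0.726, 0.688, 0.001]
contact_force: [-0.2, 5.5, 2.9]
gripper_width: 0.302
grasp_force: 2.6
```

arm_command(commands=[-0.001,0,0,0,0,0,0.3,-0.0015,0,0,0,0,0,0.3])

```text
t: 12.95
eef_pos: [0.481, 0.0127, 0.0427]
tool_rot: [-0.0, 0.726, 0.688, 0.001]
contact_force: [0.2, 5.2, 4.4]
gripper_width: 0.303
grasp_force: 2.6
```

arm_command(commands=[-0.001,0,0,0,0,0,0.3,-0.002,0,0,0,0,0,0.3])

```text
t: 13.15
eef_pos: [0.4809, 0.0107, 0.0427]
tool_rot: [-0.0, 0.726, 0.688, 0.001]
contact_force: [0.0, 5.2, 3.4]
gripper_width: 0.301
grasp_force: 2.6
```

arm_command(commands=[-0.001,0,0,0,0,0,0.3,-0.0015,0,0,0,0,0,0.3])

```text
t: 13.35
eef_pos: [0.4808, 0.0091, 0.0427]
tool_rot: [-0.0, 0.726, 0.688, 0.001]
contact_force: [0.3, 6.1, 4.0]
gripper_width: 0.299
grasp_force: 2.6
```

arm_command(commands=[-0.001,0,0,0,0,0,0.3,-0.0015,0,0,0,0,0,0.3])

```text
t: 13.55
eef_pos: [0.4807, 0.0076, 0.0427]
tool_rot: [-0.0, 0.726, 0.688, 0.001]
contact_force: [0.6, 5.4, 4.3]
gripper_width: 0.296
grasp_force: 2.6
```

arm_command(commands=[-0.001,0,0,0,0,0,0.3,-0.0015,0,0,0,0,0,0.3])

```text
t: 13.75
eef_pos: [0.4807, 0.007, 0.0427]
tool_rot: [-0.0, 0.726, 0.688, 0.001]
contact_force: [-0.5, 8.6, 2.3]
gripper_width: 0.3
grasp_force: 4.1
```

The stop is reached: the force went from 5.4 to 8.6 N. I'm increasing gently.

arm_command(commands=[-0.0005,0,0,0,0,0,0.3,-0.0007,0,0,0,0,0,0.3])

```text
t: 13.95
eef_pos: [0.4806, 0.007, 0.0427]
tool_rot: [-0.001, 0.726, 0.688, 0.002]
contact_force: [-0.2, 10.0, 1.6]
gripper_width: 0.303
grasp_force: 4.7
```

arm_command(commands=[-0.0008,0,0,0,0,0,0.3,-0.0014,0,0,0,0,0,0.3,-0.0014,0,0,0,0,0,0.3])

```text
t: 14.25
eef_pos: [0.4807, 0.0069, 0.0427]
tool_rot: [-0.001, 0.725, 0.688, 0.003]
contact_force: [0.6, 13.0, 1.8]
gripper_width: 0.296
grasp_force: 6.2
```

arm_command(commands=[-0.0005,0,0,0,0,0,0.3,-0.0005,0,0,0,0,0,0.3,-0.0005,0,0,0,0,0,0.3,-0.0005,0,0,0,0,0,0.3,-0.0005,0,0,0,0,0,0.3,-0.0005,0,0,0,0,0,0.3,-0.0005,0,0,0,0,0,0.3,-0.0005,0,0,0,0,0,0.3])

```text
t: 15.05
eef_pos: [0.4807, 0.007, 0.0427]
tool_rot: [-0.001, 0.725, 0.689, 0.003]
contact_force: [0.6, 13.9, 0.9]
gripper_width: 0.297
grasp_force: 6.8
```

arm_command(commands=[0,0,0,0,0,0,0.3,0,0,0,0,0,0,0.3,0,0,0,0,0,0,0.3,0,0,0,0,0,0,0.3,0,0,0,0,0,0,0.3,0,0,0,0,0,0,0.3,0,0,0,0,0,0,0.3,0,0,0,0,0,0,0.3])

```text
t: 15.85
eef_pos: [0.4808, 0.0069, 0.0428]
tool_rot: [-0.001, 0.725, 0.689, 0.003]
contact_force: [-0.6, 13.8, 1.3]
gripper_width: 0.299
grasp_force: 6.8
```

```bash
python3 d.py 0,0.06,0.042
```

```text
t 15.85 rack [ 0.0003 -0.0062] 0.0428 F rack [-1.32 13.73] 1.26
turn [ 0.13 -0.34  0.2 ]
0,0.06,0.042 delta [ 0.0662 -0.0001  0.0012]
```

The row was held at about 13 N for 1.6 s. Now I'm releasing, backing out, rising and shutting the fingers.

arm_command(commands=[0.01,0,0,0,0,0,0.3,0.03,0,0,0,0,0,0.3,0.05,0,0,0,0,0,0.3,0.05,0,-0.04,0,0,0,0.1,0.05,0,-0.08,0,0,0,0,0.05,0,-0.11,0,0,0,0,0.05,0,-0.11,0,0,0,0,0.05,0.04,-0.11,0,0,0,0])

```text
t: 16.65
eef_pos: [0.5189, 0.0491, 0.1521]
tool_rot: [0.0, 0.726, 0.688, -0.003]
contact_force: [1.2, 1.3, 1.3]
gripper_width: 0.003
grasp_force: 0.0
```

```bash
python3 d.py 0.19,0.0065,0.153 0.19,0.0065,0.052
```

```text
t 16.65 rack [0.036  0.0381] 0.1521 F rack [1.1  1.34] 1.3
turn [-0.17  0.26  0.12]
0.19,0.0065,0.153 delta [-0.0319  0.1539 -0.0012]
0.19,0.0065,0.052 delta [-0.0314  0.1542  0.0998]
```

arm_command(commands=[-0.031,0.15,0,0,0,0,0,-0.031,0.15,0,0,0,0,0,-0.031,0.15,0,0,0,0,0,-0.031,0.15,0,0,0,0,0,-0.031,0.15,0,0,0,0,0])

```text
t: 17.15
eef_pos: [0.6706, 0.0099, 0.1501]
tool_rot: [-0.001, 0.727, 0.687, -0.001]
contact_force: [0.1, 0.8, -0.6]
gripper_width: 0.001
grasp_force: 0.0
```

```bash
python3 d.py 0.19,0.0065,0.052 ; python3 - <<'E'
from h import *
c=read_camera("side");cv2.imwrite("pics/d.png",cv2.resize(c["img"][130:340,190:390,::-1],None,fx=2.8,fy=2.8))
E
```

```text
t 17.15 rack [0.1897 0.0073] 0.1501 F rack [0.01 0.79] -0.6
turn [-0.17  0.05 -0.08]
0.19,0.0065,0.052 delta [-0.0007  0.0006  0.0981]
```

View pics/d.png

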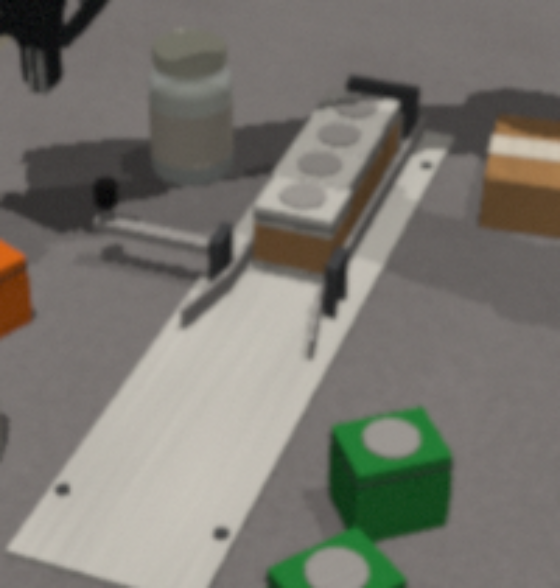

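The row is straight, closed up and against the stop, with tin_4's rear face at (290,250), behind the bolt line. The knob is at (105,193). Now I'm lowering beside the knob.

arm_command(commands=[-0.001,0,0.04,0,0,0,0,-0.001,0,0.08,0,0,0,0,-0.001,0,0.097,0,0,0,0,-0.001,-0.008,0.097,0,0,0,0,-0.001,-0.018,0.097,0,0,0,0,-0.001,-0.028,0.097,0,0,0,0,-0.001,-0.038,0.097,0,0,0,0])

```text
t: 17.9
eef_pos: [0.6336, 0.0128, 0.0574]
tool_rot: [0.001, 0.726, 0.688, 0.002]
contact_force: [2.9, 1.3, 0.3]
gripper_width: -0.001
grasp_force: 1.4
```

```bash
python3 d.py 0.075,0.0065,0.052
```

```text
t 17.9 rack [0.1525 0.0081] 0.0574 F rack [2.8  1.49] 0.3
turn [ 0.26 -0.05  0.04]
0.075,0.0065,0.052 delta [-0.0015 -0.0776  0.0051]
```

arm_command(commands=[-0.001,-0.008,0.002,0,0,0,0,-0.001,-0.016,0.002,0,0,0,0,-0.001,-0.024,0.002,0,0,0,0,-0.001,-0.032,0.002,0,0,0,0,-0.001,-0.04,0.002,0,0,0,0,-0.001,-0.048,0.002,0,0,0,0,-0.001,-0.056,0.002,0,0,0,0,-0.001,-0.062,0.002,0,0,0,0])

```text
t: 18.7
eef_pos: [0.5699, 0.0145, 0.0532]
tool_rot: [-0.0, 0.726, 0.688, -0.0]
contact_force: [2.5, 0.1, 1.4]
gripper_width: -0.003
grasp_force: 1.2
```

```bash
python3 d.py 0.075,0.0065,0.052
```

```text
t 18.7 rack [0.0889 0.0064] 0.0532 F rack [2.47 0.2 ] 1.4
turn [-0.02  0.01  0.04]
0.075,0.0065,0.052 delta [ 0.0002 -0.0139  0.0012]
```

arm_command(commands=[0,-0.003,0,0,0,0,0,0,-0.006,0,0,0,0,0,0,-0.009,0,0,0,0,0,0,-0.011,0,0,0,0,0])

```text
t: 19.1
eef_pos: [0.5596, 0.0151, 0.0532]
tool_rot: [-0.0, 0.726, 0.688, -0.0]
contact_force: [2.0, -0.1, 0.8]
gripper_width: 0.002
grasp_force: 1.1
```

arm_command(commands=[0,-0.001,0,0,0,0,0,0,-0.002,0,0,0,0,0,0,-0.003,0,0,0,0,0])

```text
t: 19.4
eef_pos: [0.5568, 0.0153, 0.0532]
tool_rot: [-0.0, 0.726, 0.688, -0.0]
contact_force: [2.0, -0.1, 0.8]
gripper_width: -0.0
grasp_force: 1.0
```

```bash
python3 d.py 0.07,0.0065,0.052; python3 - <<'E'
from h import *
c=read_camera("side");cv2.imwrite("pics/e.png",cv2.resize(c["img"][150:260,220:340,::-1],None,fx=4.6,fy=4.6))
E
```

```text
t 19.4 rack [0.0757 0.0064] 0.0532 F rack [1.98 0.03] 0.76
turn [-0.    0.    0.03]
0.07,0.0065,0.052 delta [ 0.0001 -0.0057  0.0012]
```

View pics/e.png

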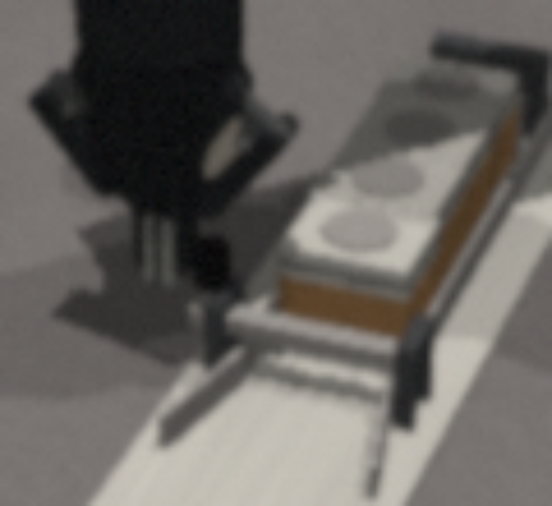

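The crop shows the bolt bar spanning the mouth from (230,320) to (400,350), with the knob at (212,262). I'm pushing the last few mm until the end stop is felt.

arm_command(commands=[0,-0.001,0,0,0,0,0,0,-0.002,0,0,0,0,0,0,-0.003,0,0,0,0,0])

```text
t: 19.75
eef_pos: [0.5537, 0.0155, 0.0533]
tool_rot: [-0.0, 0.726, 0.688, -0.0]
contact_force: [2.0, -0.7, -0.9]
gripper_width: 0.004
grasp_force: 1.0
```

arm_command(commands=[0,-0.001,0,0,0,0,0,0,-0.002,0,0,0,0,0])

```text
t: 19.95
eef_pos: [0.5532, 0.0155, 0.0534]
tool_rot: [0.001, 0.726, 0.687, 0.001]
contact_force: [8.0, -0.4, -6.3]
gripper_width: 0.002
grasp_force: 4.3
```

arm_command(commands=[0,-0.001,0,0,0,0,0,0,-0.002,0,0,0,0,0])

```text
t: 20.15
eef_pos: [0.5531, 0.0155, 0.0538]
tool_rot: [0.002, 0.726, 0.687, 0.003]
contact_force: [13.6, -0.9, -9.4]
gripper_width: -0.003
grasp_force: 6.5
```

The end stop is felt at rack x 0.072 with 13.6 N, so the bolt is fully shut. Retreating outward and up.

arm_command(commands=[0,0.01,0,0,0,0,0,0,0.04,0,0,0,0,0,0,0.07,0,0,0,0,0,0,0.07,-0.04,0,0,0,0,0,0.07,-0.09,0,0,0,0,0,0.07,-0.13,0,0,0,0,0,0.07,-0.13,0,0,0,0,0,0.07,-0.13,0,0,0,0])

```text
t: 20.95
eef_pos: [0.6195, 0.012, 0.1838]
tool_rot: [0.0, 0.726, 0.688, -0.0]
contact_force: [-0.6, 0.2, -0.3]
gripper_width: -0.001
grasp_force: 0.0
```

```bash
python3 d.py; python3 - <<'E'
from h import *
c=read_camera("side");cv2.imwrite("pics/f.png",cv2.resize(c["img"][130:340,190:390,::-1],None,fx=2.8,fy=2.8))
E
```

```text
t 20.95 rack [0.1385 0.0065] 0.1838 F rack [-0.6   0.16] -0.28
turn [0.01 0.02 0.04]
```

View pics/f.png

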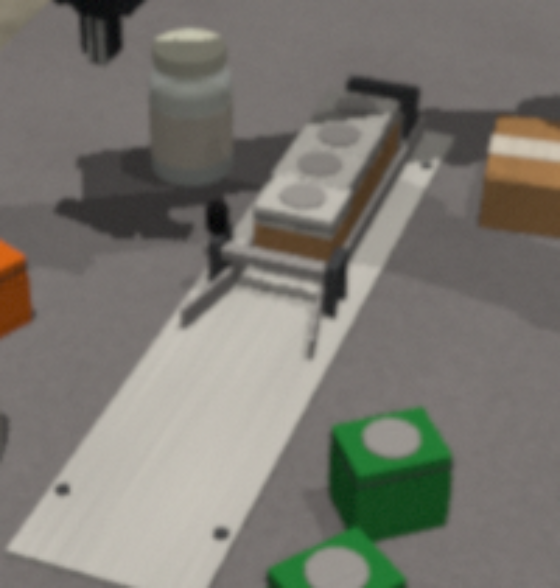

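The bolt bars the mouth from (225,248) to (335,270), with the knob against the guide at (217,215). The row is straight behind it, the bystanders are unmoved and the arm is clear.

```bash
python3 -c "from station import *;print(hand_in())"
```

```text
the job is handed in; nothing more can be done
None
```

I pushed the row against the stop and held it at about 13 N for 1.6 s (14 N was the most I read), then shut the bolt to its end stop and handed the job in at about 21 s; the judge returned no verdict.

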